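Snap the loose cover into the open terminal box

ROBOT

A 6-joint arm with a two-finger parallel gripper is mounted at the origin on the work surface. World frame = base frame: x ahead of the robot, y to its left, z up, the work surface at z = 0. Lengths are in mm, angles in rad, forces in N, time in s.
With the tool pointing down it reaches from about 300 to 775 mm from the base axis. Payload 14.6 kg.
Tool frame: the origin (TCP) lies between the finger pads; the fingertips stand manip.nose_length ahead of it and the grasp point (between the pads) lies 11 mm behind it (manip.nose_length is the distance from the TCP to the fingertips, in mm); z points along the fingers, y is the line along which they close (so a half turn about z gives the same grasp; the last joint's range is limited). The gripper opens to 94 mm and grips with 3 to 60 N. Pads are 16 mm wide; open, the fingers measure 119 mm over their backs; the gripper's body (75 mm by 177 mm) begins 78 mm behind the grasp point.
Start: joints at [-1.379, 0.3, 1.521, -0, 1.321, -0.067], TCP at [140.75, -531.675, 213.446] pointing down, gripper open.
Joint ranges: [-3.03, 3.03], [-0.79, 2.21], [0.23, 2.52], [-1.04, 4.18], [0, 3.07], [-2.55, 2.55]. Speed limits (rad/s): [2.22, 2.22, 2.57, 3.14, 3.14, 3.14].

INTERFACE

Orientations are given as [roll, pitch, yaw] about the fixed x, y, z axes, in that order (R = Rz(yaw) Ry(pitch) Rx(roll)).
In Python, from cell import manip, cams, job gives the robot as it stands.
- The arm moves only by the tool jog_arm, never from a script. Its argument "commands" is a list of rows, each an object of numbers: "dx", "dy", "dz": the shift along the tool's x, y, z each as a share of 40 mm, from -1 to 1; "ax", "ay", "az": the turn, a rotation vector about the tool's x, y, z each as a share of 10 degrees, from -1 to 1; "gripper": the closure, from 0 (fully open) to 1 (shut). A call has 1 to 10 rows; each row shifts and turns the commanded pose from where the row before left it, along the tool's axes as they then stand; what a row does not reach is not made up. A row lasts 1/8 s, in which the tool goes at most 62.5 mm and 10.7 degrees, less where a joint would pass 70% of its speed; a pose out of reach is approached as far as the arm can. A call with a number of a shift or a turn outside -1 to 1 is refused whole. A call with a gripper value outside its range is refused whole. The fingers move at their own pace and stop on an object; "squeeze" is the grip in N (left out, the last holds). Time passes only in rows, so rows that do not move let the fingers close. It gives the time, the measured TCP pose, the force, the opening and the grip force at its end, in the units of the state.
- manip.read_state(): the state, without advancing time (a new reading comes with each control period).
- cams.camera(name): name is "scene" or "side" or "wrist"; returns a dict with "image" (400x640x3 uint8, red, green, blue), "fx", "fy", "cx", "cy" (pixels), "dist_coeffs" ([k1, k2, p1, p2, k3] as OpenCV has them; the pictures are not rectified), "world_to_cam" (4x4, takes a point from world to camera coordinates). Camera axes: x right, y down, z forward; pixel columns grow to the right and rows downward; lengths in mm; the calibration is good to about 2 mm. A picture is of the moment at which its call begins. There is no depth.
- job.sign_off(): hands the job in; it is judged then, once.
The state is a dict: "clock": time; "joints": joint angles; "qd": joint speeds; "effort": joint torques, N m; "eef_pos": TCP position; "eef_rot": TCP orientation; "wrist_force": force on the tool from outside, world axes, zero at the start; "moment": the same for the moment, N m; "finger_gap": finger opening in mm; "finger_force": force on a finger pad.
Only numpy, scipy, OpenCV 4.12 (cv2) and the standard library are available. Lean on these libraries where they do the work, as an engineer would, in place of code of your own. Each camera call takes 0.05 s, during which the arm holds its last target. There are 200 camera calls.

TASK

One of the two terminal boxes on the sloping stand is still open. Pick up the loose cover plate from the bench by its grip bar, set it into the open box and press it straight down onto its seat until both spring catches snap over its edge and it sits flat and fully home, then let go. Leave the cover that is already fitted in the other box as it is.

Things in the scene. Friction and masses are not known exactly. Their poses are not given: they have to be found in the camera images.
- cover: The loose cover: bare aluminium plate 60 (its x) by 100 (y) by 5 thick, lying flat on the bench; a grip bar stands on its middle, 36 long (x), 10 wide (y), 26 high, its top 31 above the plate's underside. Origin: centre of the plate's underside; z up through the bar. Same after a half turn about z.
- fitted_cover: An identical cover, already snapped into one of the two boxes at the start (which one differs). Same origin and axes.
- stand: Dark steel stand, 270 wide (y), carrying two equal grey boxes side by side, 132 apart, tilted 30 degrees to face the robot. Origin on the bench; x away from the robot, z up. In each box side walls locate the cover with 2 play per side in y, flared tops reach 13 above the seat at y = +-52 to +-60; low end stops leave 1.5 play per end in x.
- box_left: Left box (+y of the stand, seen from the robot), 104 (x) by 124 (y). Origin: centre of the seat, where the middle of a seated cover's underside lies; z is the box's sloping normal, 30 degrees off vertical towards the robot, x up the slope, y along the stand. The seat is a ledge round a 48 by 84 opening. A cover goes in with its x along the box's x, either way round.
- box_right: Right box (-y), same frame. In each box a steel spring catch 18 wide stands at the middle of each x end: nose 6 above the seat reaching in to x = +-28, sloping out to 17 high; fixed housings 16 high at x = +-46 to +-52. A cover laid in rests on the catches 10 above the seat; 10 to 15 N straight down snaps it under both.
Not all that is in view belongs to the job. Leave any purple or turquoise look-alike of the cover alone.

How it is judged:
By the outcome, as a careful person would: the job done as asked, in the order asked, and still so for the second after the job is handed in, with the robot touching nothing.
It also fails if it takes over 42 s, if anything falls off the work surface, if the arm or the gripper's body presses on something with over 40 N, if the wrist force passes 120 N, or if a joint passes its speed limit or range.

## Working session

There is one attempt and no reset: what is moved stays moved. The work goes in short steps, Python scripts to look and compute and a tool call to move; the robot and the scene stay as the last step left them, time stands still between calls to the robot, and variables do not carry over. Pictures are saved under pics/ and viewed, at most 10 in all, crops included, and the job is handed in when it is done.

Besides the shell and the picture viewer there is one more tool, called after "Request:" as name(argument=value, ...) on one line, values as JSON. jog_arm: Moves the arm, as the interface text tells. Shift numbers are shares of 40 mm and turn numbers shares of 10 degrees, none past 1 either way. Its arguments: {"type":"object","properties":{"commands":{"type":"array"},"squeeze":{"type":"number"}},"required":["commands"]}

```bash
mkdir -p pics; ls; python3 - <<'E'
from cell import manip,cams
import cv2,numpy as np
print(manip.read_state(), manip.nose_length)
for n in("scene","side"):
    c=cams.camera(n); cv2.imwrite(f"pics/{n}0.png",c["image"][:,:,::-1])
    print(n,c["fx"],c["cx"],c["cy"],c["dist_coeffs"]);print(np.round(np.array(c["world_to_cam"]),3).tolist())
a=[cv2.imread(f"pics/{n}0.png") for n in("scene","side")]
E
```

```text
pics
{'clock': 0.0, 'joints': array([-1.37861726e+00,  3.00469553e-01,  1.52160172e+00,  1.13412425e-05,
        1.32069852e+00, -6.65670900e-02]), 'qd': array([-0.00014747,  0.00011903,  0.00099405,  0.00012682,  0.00125596,
       -0.00020628]), 'effort': array([ 1.64841826e-03, -5.31810236e+01, -3.52738953e+01,  7.09558278e-02,
        2.43069429e-02, -8.50097626e-05]), 'eef_pos': array([ 140.69509442, -531.42914627,  212.87844599]), 'eef_rot': array([-3.14041886e+00, -8.92613308e-05,  2.58743293e-01]), 'wrist_force': array([-0.32108968,  0.76536171, -0.26606873]), 'moment': array([ 0.06622912, -0.01369298, -0.02872949]), 'finger_force': 0.0, 'finger_gap': 94.00758037719065} 8.0
scene 381.35352628061094 324.9442920877989 202.9178834724006 [0.001446 0.       0.       0.       0.      ]
[[-0.801, 0.599, -0.011, 278.781], [0.43, 0.562, -0.707, -148.746], [-0.417, -0.571, -0.707, 1152.029], [0.0, 0.0, 0.0, 1.0]]
side 420.7290638133884 315.9740739498296 197.02390167991055 [0.03576801 0.         0.         0.         0.        ]
[[0.989, -0.15, -0.017, -398.103], [-0.099, -0.557, -0.824, 182.075], [0.114, 0.817, -0.566, 809.156], [0.0, 0.0, 0.0, 1.0]]
```

View pics/scene0.png

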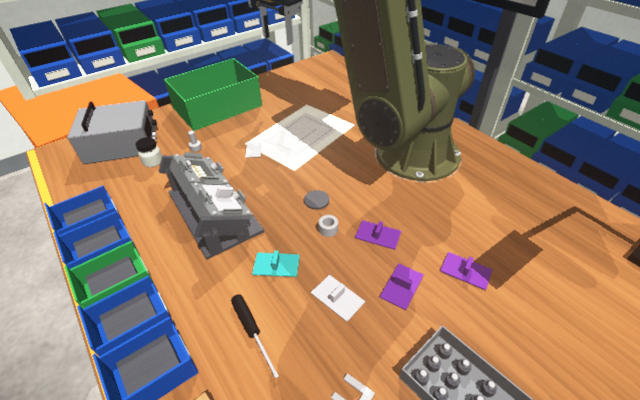

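View pics/side0.png

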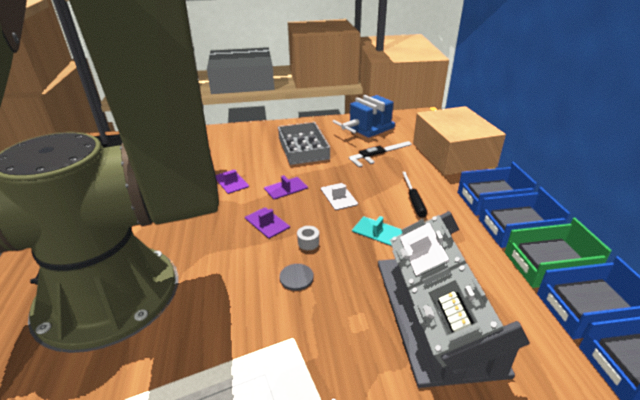

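Scene: the white/bare plate is at (338,297), turquoise at (276,264), purple at (378,235), (402,286) and (466,270), and the stand at (210,195). In the side view the bare plate is at (339,195). The side camera looks along +y, so the far box (424,250) with a cover fitted is the left one. The near box (453,310), with visible terminals, is the open right one.
Candidates for the cover: bare (338,297), turquoise (276,264), three purples, and the fitted one at (225,197). By description I choose the bare one at (338,297), and check it in a close crop.

```bash
cat > h.py <<'E'
import numpy as np,cv2
from cell import manip,cams
def ray(c,uv):
    K=np.array([[c["fx"],0,c["cx"]],[0,c["fy"],c["cy"]],[0,0,1]])
    p=cv2.undistortPoints(np.array(uv,float).reshape(-1,1,2),K,np.array(c["dist_coeffs"])).reshape(-1,2)
    W=np.array(c["world_to_cam"]);R=W[:3,:3];o=-R.T@W[:3,3]
    return o,np.c_[p,np.ones(len(p))]@R
def plane(c,uv,z):
    o,d=ray(c,uv);return o+d*((z-o[2])/d[:,2])[:,None]
def tri(views):  # [(cam,uv)...]
    A=np.zeros((3,3));b=np.zeros(3)
    for c,uv in views:
        o,d=ray(c,uv);d=d[0]/np.linalg.norm(d[0]);P=np.eye(3)-np.outer(d,d);A+=P;b+=P@o
    x=np.linalg.solve(A,b)
    res=[np.linalg.norm(np.cross(x-ray(c,uv)[0],ray(c,uv)[1][0]/np.linalg.norm(ray(c,uv)[1][0]))) for c,uv in views]
    return x,max(res)
E
python3 - <<'E'
from h import *
s,d=cams.camera("scene"),cams.camera("side")
def crop(c,u,v,w,h,k): return cv2.resize(np.ascontiguousarray(c["image"][v:v+h,u:u+w,::-1]),None,fx=k,fy=k,interpolation=cv2.INTER_CUBIC)
top=np.hstack([crop(s,150,140,120,120,2.5),crop(d,375,195,160,120,2.5)])
b=np.hstack([crop(s,300,260,80,75,3.75),crop(d,310,170,80,75,3.75)])
b=np.pad(b,((0,0),(0,top.shape[1]-b.shape[1]),(0,0)))
cv2.imwrite("pics/crop1.png",np.vstack([top,b]))
for c,n,box in((s,"scene",(300,260,80,75)),(d,"side",(310,170,60,50))):
    u,v,w,h=box;hsv=cv2.cvtColor(c["image"],cv2.COLOR_RGB2HSV)[v:v+h,u:u+w]
    m=((hsv[...,1]<60)&(hsv[...,2]>110)).astype(np.uint8)
    k=max(cv2.findContours(m,0,1)[0],key=cv2.contourArea)
    q=cv2.approxPolyDP(k,4,True).reshape(-1,2)+[u,v];print(n,cv2.contourArea(k),q.tolist());print(plane(c,q,5).round(1).tolist())
print("stand",tri([(s,(210,195)),(d,(440,285))]))
E
```

```text
scene 1182.0 [[328, 275], [311, 293], [347, 320], [364, 300]]
[[479.7, 187.2, 5.0], [535.8, 201.6, 5.0], [514.1, 295.8, 5.0], [457.3, 282.1, 5.0]]
side 559.5 [[321, 187], [335, 209], [357, 204], [342, 183]]
[[459.0, 284.6, 5.0], [476.7, 183.2, 5.0], [533.3, 194.3, 5.0], [516.4, 293.8, 5.0]]
stand (array([ 595.16588677, -143.99470132,   64.49653565]), np.float64(1.3068835661908598))
```

View pics/crop1.png

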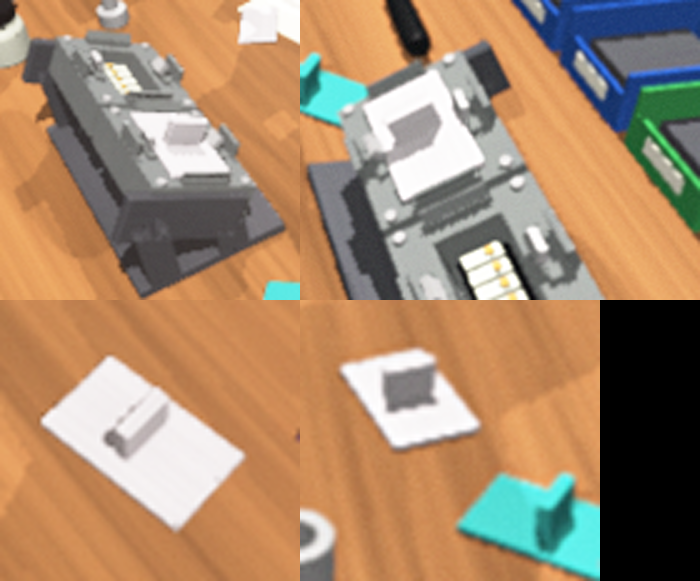

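The crop confirms a bare plate with its grip bar, lying flat with its long axis roughly along world y. The right box (the one with terminals) is open. Next: wrist camera geometry and IK-free planning of a viewpoint.

```bash
cat >> h.py <<'E'
from scipy.spatial.transform import Rotation as Ro
def tool(): 
    s=manip.read_state();return np.array(s["eef_pos"]),Ro.from_euler("xyz",s["eef_rot"]).as_matrix()
def delta(p,R):  # move to world pose: total tool-frame shift (rows of 40mm) and turn (rows of 10deg)
    p0,R0=tool();rv=Ro.from_matrix(R0.T@R).as_rotvec(degrees=True)
    print("shift/40",(R0.T@(np.array(p)-p0)/40).round(3),"turn/10",(rv/10).round(3))
E
python3 - <<'E'
from h import *
c=cams.camera("wrist");W=np.array(c["world_to_cam"]);p,R=tool()
o=-W[:3,:3].T@W[:3,3];print("cam in tool",(R.T@(o-p)).round(1),"axes",(W[:3,:3]@R).round(3).tolist(),c["fx"],c["dist_coeffs"])
# view box from tool tilted 30 deg facing, rough
delta([520,-190,330],Ro.from_euler("xyz",[np.pi,-np.pi/6,0]).as_matrix())
print(Ro.from_euler("xyz",[np.pi,-np.pi/6,0]).as_matrix().round(2))
E
```

```text
cam in tool [  70.3    0.9 -170.8] axes [[-0.0, 1.0, -0.0], [-0.97, -0.0, -0.245], [-0.245, 0.0, 0.97]] 282.0882694663616 [0.01494545 0.         0.         0.         0.        ]
shift/40 [11.352 -5.83  -2.917] turn/10 [-0.391  2.983  1.448]
[[ 0.87 -0.    0.5 ]
 [ 0.   -1.   -0.  ]
 [ 0.5   0.   -0.87]]
```

Request:
jog_arm(commands=[{"dx":0.966,"dy":-0.437,"dz":0.03},{"dx":0.966,"dy":-0.437,"dz":0.03},{"dx":0.966,"dy":-0.437,"dz":0.03},{"dx":0.966,"dy":-0.437,"dz":0.03},{"dx":0.966,"dy":-0.437,"dz":0.03},{"dx":0.966,"dy":-0.437,"dz":0.03},{"dx":0.966,"dy":-0.437,"dz":0.03},{"dx":0.966,"dy":-0.437,"dz":0.03},{"dx":0.966,"dy":-0.437,"dz":0.03},{"dx":0.966,"dy":-0.437,"dz":0.03}])

```text
schema error: expected keys dx, dy, dz, ax, ay, az, gripper
```

Request:
jog_arm(commands=[{"dx":0.966,"dy":-0.437,"dz":0.03},{"dx":0.966,"dy":-0.437,"dz":0.03},{"ax":-0.098,"ay":0.746,"az":0.362},{"ax":-0.098,"ay":0.746,"az":0.362},{"ax":-0.098,"ay":0.746,"az":0.362},{"ax":-0.098,"ay":0.746,"az":0.362},{},{}])

```text
schema error: expected keys dx, dy, dz, ax, ay, az, gripper
```

```bash
python3 - <<'E'
from h import *
c=cams.camera("wrist");cv2.imwrite("pics/w1.png",c["image"][:,:,::-1]);np.save("w1.npy",c,allow_pickle=True)
print(tool())
E
```

```text
(array([ 140.74444847, -531.59467197,  213.26869968]), array([[ 9.66694282e-01,  2.55933901e-01, -6.36465504e-05],
       [ 2.55933907e-01, -9.66694214e-01,  3.62962161e-04],
       [ 3.13675697e-05, -3.67162756e-04, -9.99999932e-01]]))
```

View pics/w1.png

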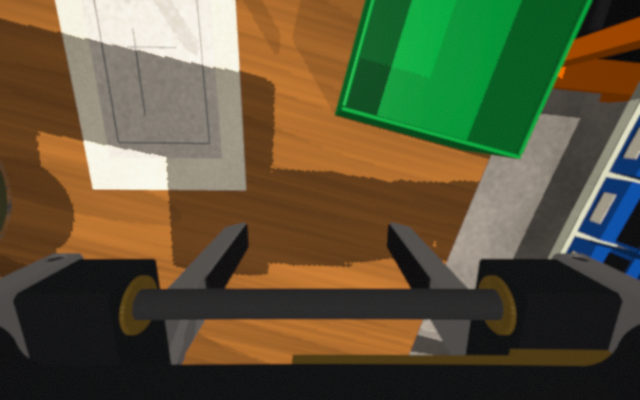

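The picture shows only the start view (fingers at rows 230-350, up in the image = tool +x), because the move was refused: every key is required.

Request:
jog_arm(commands=[{"dx":0.966,"dy":-0.437,"dz":0.03,"ax":0,"ay":0,"az":0,"gripper":0},{"dx":0.966,"dy":-0.437,"dz":0.03,"ax":0,"ay":0,"az":0,"gripper":0},{"dx":0.966,"dy":-0.437,"dz":0.03,"ax":0,"ay":0,"az":0,"gripper":0},{"dx":0.966,"dy":-0.437,"dz":0.03,"ax":0,"ay":0,"az":0,"gripper":0},{"dx":0.966,"dy":-0.437,"dz":0.03,"ax":0,"ay":0,"az":0,"gripper":0},{"dx":0.966,"dy":-0.437,"dz":0.03,"ax":0,"ay":0,"az":0,"gripper":0},{"dx":0.966,"dy":-0.437,"dz":0.03,"ax":0,"ay":0,"az":0,"gripper":0},{"dx":0.966,"dy":-0.437,"dz":0.03,"ax":0,"ay":0,"az":0,"gripper":0},{"dx":0.966,"dy":-0.437,"dz":0.03,"ax":0,"ay":0,"az":0,"gripper":0},{"dx":0.966,"dy":-0.437,"dz":0.03,"ax":0,"ay":0,"az":0,"gripper":0}])

```text
clock: 1.55
eef_pos: [470.5, -262.8, 201.4]
eef_rot: [3.142, -0.0, 0.259]
wrist_force: [0.1, 0.2, -0.7]
finger_gap: 93.8
finger_force: 0.0
```

Request:
jog_arm(commands=[{"dx":0.966,"dy":-0.437,"dz":0.03,"ax":0,"ay":0,"az":0,"gripper":0},{"dx":0.966,"dy":-0.437,"dz":0.03,"ax":0,"ay":0,"az":0,"gripper":0},{"dx":0,"dy":0,"dz":0,"ax":-0.098,"ay":0.746,"az":0.362,"gripper":0},{"dx":0,"dy":0,"dz":0,"ax":-0.098,"ay":0.746,"az":0.362,"gripper":0},{"dx":0,"dy":0,"dz":0,"ax":-0.098,"ay":0.746,"az":0.362,"gripper":0},{"dx":0,"dy":0,"dz":0,"ax":-0.098,"ay":0.746,"az":0.362,"gripper":0},{"dx":0,"dy":0,"dz":0,"ax":0,"ay":0,"az":0,"gripper":0},{"dx":0,"dy":0,"dz":0,"ax":0,"ay":0,"az":0,"gripper":0}])

```text
clock: 2.55
eef_pos: [535.7, -210.4, 199.5]
eef_rot: [3.14, -0.522, 0.002]
wrist_force: [-0.3, -0.1, -0.1]
finger_gap: 93.9
finger_force: 0.0
```

```bash
python3 - <<'E'
from h import *
c=cams.camera("wrist");cv2.imwrite("pics/w2.png",c["image"][:,:,::-1]);np.save("w2.npy",c,allow_pickle=True)
print(tool(),manip.read_state()["clock"])
E
```

```text
(array([ 535.84492459, -210.35511458,  199.47244594]), array([[ 8.66540140e-01,  1.42373527e-03,  4.99105358e-01],
       [ 1.87729211e-03, -9.99998155e-01, -4.06760456e-04],
       [ 4.99103858e-01,  1.28944081e-03, -8.66541214e-01]])) 2.6
```

View pics/w2.png

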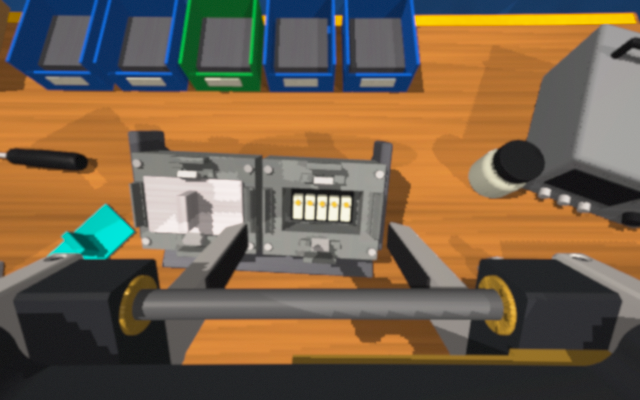

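The wrist view shows the stand nearly square to the tool. The fitted cover is at (193,205). The open box has its opening at about x 283-365, y 190-237, catches at (323,180) and (318,243), and corner screws at (267,170), (380,174), (268,251) and (372,252). I'll take a second view for triangulation.

Request:
jog_arm(commands=[{"dx":-0.75,"dy":-0.6,"dz":0,"ax":0,"ay":0,"az":0,"gripper":0},{"dx":-0.75,"dy":-0.6,"dz":0,"ax":0,"ay":0,"az":0,"gripper":0},{"dx":0,"dy":0,"dz":0,"ax":0,"ay":0,"az":0,"gripper":0}])

```text
clock: 2.98
eef_pos: [482.6, -161.0, 168.4]
eef_rot: [3.141, -0.522, 0.002]
wrist_force: [0.4, 0.8, -0.3]
finger_gap: 94.1
finger_force: 0.0
```

```bash
python3 - <<'E'
from h import *
a=np.load("w2.npy",allow_pickle=True).item()
c=cams.camera("wrist");np.save("w3.npy",c,allow_pickle=True);print(tool()[0])
o1=a["image"][145:265,245:395,::-1]
# shift guess
p,_=None,None
o,d=ray(a,(323,212));P=o+d[0]*282;W=np.array(c["world_to_cam"]);q=W[:3,:3]@P+W[:3,3];u,v=int(c["fx"]*q[0]/q[2]+c["cx"]),int(c["fy"]*q[1]/q[2]+c["cy"]);print(P,u,v)
o2=c["image"][v-67:v+53,u-78:u+72,::-1]
print("origin2",u-78,v-67)
k=np.vstack([cv2.resize(np.ascontiguousarray(x),None,fx=2.5*1.0,fy=2.5,interpolation=cv2.INTER_CUBIC) for x in(o1,o2)])
k=np.hstack([cv2.resize(np.ascontiguousarray(x),None,fx=2.66,fy=2.66,interpolation=cv2.INTER_CUBIC) for x in(o1,o2)])
print(k.shape);cv2.imwrite("pics/w23.png",k)
E
```

```text
[ 483.78994586 -161.9847267   169.40333846]
[ 575.08196044 -217.32055191  107.94688208] 375 149
origin2 297 82
(319, 798, 3)
```

View pics/w23.png

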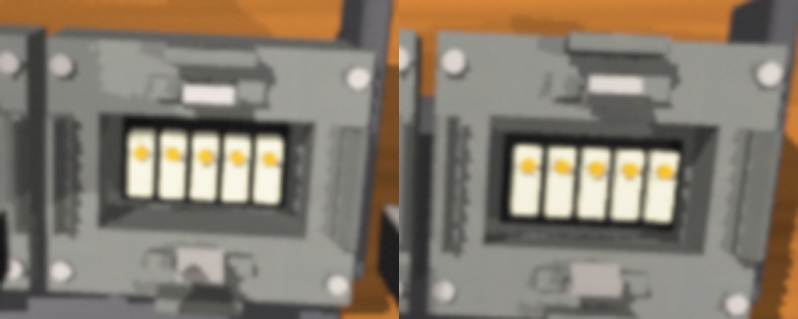

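Both crops show the opening as a clear quadrilateral with four bright screws. I'll triangulate these, refining the screws by centroid.

```bash
cat > box.py <<'E'
from h import *
a=np.load("w2.npy",allow_pickle=True).item();c=np.load("w3.npy",allow_pickle=True).item()
cv=lambda L,o:(np.array(L,float)+.5)/2.66-.5+np.array(o)
s1=cv([(62,65),(359,77),(61,270),(338,285)],(245,145));s2=cv([(55,62),(370,73),(46,291),(338,304)],(297,82))
def ref(im,p):
    g=im["image"].astype(float).min(2);u,v=np.round(p).astype(int);w=g[v-5:v+6,u-5:u+6];w=np.clip(w-170,0,None)
    y,x=np.mgrid[v-5:v+6,u-5:u+6];return np.array([(w*x).sum(),(w*y).sum()])/w.sum() if w.sum() else p
r1=[ref(a,p) for p in s1];r2=[ref(c,p) for p in s2];print(np.round(r1-s1,1).tolist(),np.round(r2-s2,1).tolist())
o1=cv([(98,113),(312,122),(97,227),(304,238)],(245,145));o2=cv([(91,116),(320,125),(85,244),(306,254)],(297,82))
for nm,L1,L2 in(("screw",r1,r2),("open",o1,o2)):
    T=[tri([(a,p),(c,q)]) for p,q in zip(L1,L2)];X=np.array([t[0] for t in T]);print(nm,X.round(1).tolist(),"res",[round(t[1],1) for t in T])
    ex=(X[0]+X[1]-X[2]-X[3])/2;ey=(X[0]+X[2]-X[1]-X[3])/2
    print(" centre",X.mean(0).round(1),"size",np.linalg.norm(ex).round(1),np.linalg.norm(ey).round(1),"slope",np.degrees(np.arctan2(ex[2],np.hypot(*ex[:2]))).round(1),"yaw y",np.degrees(np.arctan2(-ey[0],ey[1])).round(2),"yaw x",np.degrees(np.arctan2(ex[1],ex[0])).round(2))
E
python3 box.py
```

```text
[[-0.6, -0.1], [-0.2, 0.4], [-0.3, 0.4], [-0.1, 0.0]] [[-0.3, -0.6], [0.3, 0.1], [0.3, -0.2], [0.0, 0.1]]
screw [[616.7, -161.6, 118.6], [611.7, -273.6, 118.2], [543.6, -158.7, 78.9], [538.6, -269.7, 77.3]] res [np.float64(0.0), np.float64(0.0), np.float64(0.4), np.float64(0.0)]
 centre [ 577.7 -215.9   98.2] size 83.5 111.7 slope 28.8 yaw y -2.56 yaw x -2.64
open [[601.1, -175.0, 107.5], [597.2, -257.4, 108.5], [560.8, -173.3, 83.4], [556.0, -256.0, 86.1]] res [np.float64(0.1), np.float64(0.4), np.float64(0.3), np.float64(0.4)]
 centre [ 578.8 -215.4   96.4] size 47.0 82.7 slope 29.7 yaw y -3.03 yaw x -2.21
```

Box seat centre is about (578.6,-215.5,96.5), slope 29.7°, yaw about -2.6°, and the two point sets agree. The opening measures 47x83, matching the given 48x84. Now over to the cover.

Request:
jog_arm(commands=[{"dx":0,"dy":-0.97,"dz":0,"ax":0,"ay":-0.3,"az":0,"gripper":0.3},{"dx":0,"dy":-0.97,"dz":0,"ax":0,"ay":-0.3,"az":0,"gripper":0.3},{"dx":0,"dy":-0.97,"dz":0,"ax":0,"ay":-0.3,"az":0,"gripper":0.3},{"dx":0,"dy":-0.97,"dz":0,"ax":0,"ay":-0.3,"az":0,"gripper":0.3},{"dx":0,"dy":-0.97,"dz":0,"ax":0,"ay":-0.3,"az":0,"gripper":0.3},{"dx":0,"dy":-0.97,"dz":0,"ax":0,"ay":-0.3,"az":0,"gripper":0.3},{"dx":0,"dy":-0.97,"dz":0,"ax":0,"ay":-0.3,"az":0,"gripper":0.3},{"dx":0,"dy":-0.97,"dz":0,"ax":0,"ay":-0.3,"az":0,"gripper":0.3},{"dx":0,"dy":-0.97,"dz":0,"ax":0,"ay":-0.3,"az":0,"gripper":0.3},{"dx":0,"dy":-0.97,"dz":0,"ax":0,"ay":-0.3,"az":0,"gripper":0.3}])

```text
clock: 4.28
eef_pos: [484.6, 227.3, 169.3]
eef_rot: [3.14, 0.0, -0.0]
wrist_force: [0.7, -0.5, -0.4]
finger_gap: 66.0
finger_force: 0.0
```

Request:
jog_arm(commands=[{"dx":-0.5,"dy":0,"dz":0,"ax":0,"ay":0,"az":-0.6,"gripper":0.3},{"dx":-0.25,"dy":0,"dz":0,"ax":0,"ay":0,"az":-0.6,"gripper":0.3},{"dx":0,"dy":0,"dz":0,"ax":0,"ay":0,"az":0,"gripper":0.3},{"dx":0,"dy":0,"dz":0,"ax":0,"ay":0,"az":0,"gripper":0.3}])

```text
clock: 4.78
eef_pos: [454.4, 224.8, 169.1]
eef_rot: [3.141, -0.001, 0.207]
wrist_force: [0.5, -0.0, 0.6]
finger_gap: 65.8
finger_force: 0.0
```

```bash
python3 - <<'E'
from h import *
c=cams.camera("wrist");cv2.imwrite("pics/w4.png",c["image"][:,:,::-1]);np.save("w4.npy",c,allow_pickle=True)
print(tool(),manip.read_state()["finger_gap"])
E
```

```text
(array([454.23895061, 224.71176727, 168.92530763]), array([[ 9.78629949e-01,  2.05628338e-01,  6.40193079e-04],
       [ 2.05628802e-01, -9.78629758e-01, -7.69745501e-04],
       [ 4.68230509e-04,  8.84938136e-04, -9.99999499e-01]])) 65.55173653549288
```

View pics/w4.png

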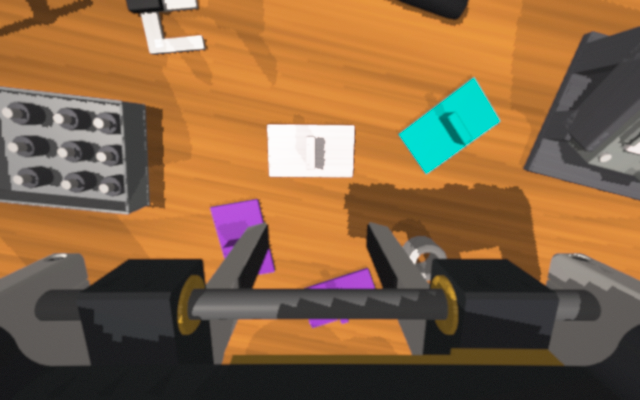

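The bare plate is at (267-354, 125-177) with its bar at (315,152), nearly square to the tool. I'll take a second view from a shifted place.

Request:
jog_arm(commands=[{"dx":-0.2,"dy":-0.8,"dz":0.4,"ax":0,"ay":0,"az":0,"gripper":0.5},{"dx":-0.2,"dy":-0.8,"dz":0.4,"ax":0,"ay":0,"az":0,"gripper":0.5},{"dx":0,"dy":0,"dz":0,"ax":0,"ay":0,"az":0,"gripper":0.5},{"dx":0,"dy":0,"dz":0,"ax":0,"ay":0,"az":0,"gripper":0.5}])

```text
clock: 5.32
eef_pos: [425.1, 283.7, 137.1]
eef_rot: [3.141, -0.001, 0.209]
wrist_force: [-0.1, -1.0, 0.6]
finger_gap: 46.9
finger_force: 0.0
```

```bash
cat > cov.py <<'E'
from h import *
a=np.load("w4.npy",allow_pickle=True).item();c=np.load("w5.npy",allow_pickle=True).item()
Q=[];B=[];crops=[]
for im in(a,c):
    hsv=cv2.cvtColor(im["image"],cv2.COLOR_RGB2HSV);m=((hsv[...,1]<50)&(hsv[...,2]>80)).astype(np.uint8);m[235:]=0;m[:70]=0
    k=[x for x in cv2.findContours(m,0,1)[0] if 2500<cv2.contourArea(x)<9000];k=min(k,key=lambda x:abs(cv2.boundingRect(x)[0]+cv2.boundingRect(x)[2]/2-320))
    h=cv2.convexHull(k);q=cv2.approxPolyDP(h,6,True).reshape(-1,2).astype(float);r=cv2.minAreaRect(h);print(cv2.contourArea(k),q.tolist(),r)
    q=q[np.argsort(q.sum(1))] if len(q)==4 else cv2.boxPoints(r)
    tl=q[np.argmin(q.sum(1))];br=q[np.argmax(q.sum(1))];tr=q[np.argmax(q[:,0]-q[:,1])];bl=q[np.argmin(q[:,0]-q[:,1])]
    Q.append([tl,tr,bl,br]);x,y,w,hh=cv2.boundingRect(h);o=im["image"][y-5:y+80,x-5:x+110,::-1];print("crop",x-5,y-5)
    crops.append(cv2.resize(np.ascontiguousarray(o),None,fx=3.4,fy=3.4,interpolation=cv2.INTER_CUBIC))
cv2.imwrite("pics/cov.png",np.hstack(crops))
T=[tri([(a,p),(c,q)]) for p,q in zip(*Q)];X=np.array([t[0] for t in T]);print(X.round(1).tolist(),[round(t[1],1) for t in T])
ex=(X[0]+X[1]-X[2]-X[3])/2;ey=(X[0]+X[2]-X[1]-X[3])/2
print(X.mean(0).round(1),np.linalg.norm(ex),np.linalg.norm(ey),np.degrees(np.arctan2(-ey[0],ey[1])),np.degrees(np.arctan2(ex[1],ex[0])))
E
python3 - <<'E'
from h import *
np.save("w5.npy",cams.camera("wrist"),allow_pickle=True);print(tool()[0])
E
python3 cov.py
```

```text
[425.28165268 283.47085141 137.2450816 ]
4278.0 [[353.0, 126.0], [351.0, 176.0], [269.0, 174.0], [268.0, 125.0]] ((310.5, 150.5), (51.0, 87.0), 90.0)
crop 262 120
5410.5 [[420.0, 109.0], [414.0, 166.0], [323.0, 165.0], [324.0, 108.0]] ((371.4999694824219, 137.0), (96.99998474121094, 57.99999237060547), 0.0)
crop 318 103
[[514.5, 294.3, 2.9], [533.5, 198.3, 5.9], [458.0, 283.3, 4.8], [476.3, 186.6, 3.7]] [np.float64(0.1), np.float64(0.1), np.float64(0.8), np.float64(0.1)]
[495.6 240.6   4.4] 57.991964241931996 98.09105382193344 10.970229887486088 11.30224534631157
```

View pics/cov.png

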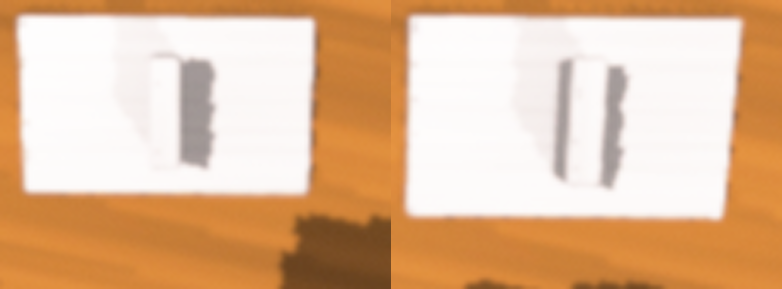

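The crops show the plate edges and the bar top: centre (310.2,152.3) in view 1 and (375.9,138.5) in view 2.

```bash
python3 - <<'E'
from h import *
a=np.load("w4.npy",allow_pickle=True).item();c=np.load("w5.npy",allow_pickle=True).item()
print(tri([(a,(310.2,152.3)),(c,(375.9,138.5))]))
R=Ro.from_euler("xyz",[np.pi,0,np.radians(11.2)]).as_matrix()
for p in([495.8,240.7,60],[495.8,240.7,15]): delta(p,R)
E
```

```text
(array([496.04912922, 240.079624  ,  31.09968781]), np.float64(0.3492243818036494))
shift/40 [1.502 1.409 1.933] turn/10 [ 0.003 -0.005  0.073]
shift/40 [1.501 1.409 3.058] turn/10 [ 0.003 -0.005  0.073]
```

Request:
jog_arm(commands=[{"dx":0.75,"dy":0.705,"dz":0.4,"ax":0,"ay":0,"az":0.07,"gripper":0.6},{"dx":0.75,"dy":0.705,"dz":0.4,"ax":0,"ay":0,"az":0,"gripper":0.6},{"dx":0,"dy":0,"dz":0.8,"ax":0,"ay":0,"az":0,"gripper":0.6},{"dx":0,"dy":0,"dz":0.8,"ax":0,"ay":0,"az":0,"gripper":0.6},{"dx":0,"dy":0,"dz":0.4,"ax":0,"ay":0,"az":0,"gripper":0.6},{"dx":0,"dy":0,"dz":0,"ax":0,"ay":0,"az":0,"gripper":0.6},{"dx":0,"dy":0,"dz":0,"ax":0,"ay":0,"az":0,"gripper":0.6}])

```text
clock: 6.25
eef_pos: [495.4, 240.9, 26.1]
eef_rot: [3.141, -0.002, 0.197]
wrist_force: [-0.1, 0.1, 0.1]
finger_gap: 37.7
finger_force: 0.0
```

Request:
jog_arm(commands=[{"dx":0.01,"dy":0,"dz":0.27,"ax":0,"ay":0,"az":0,"gripper":0.6},{"dx":0,"dy":0,"dz":0,"ax":0,"ay":0,"az":0,"gripper":0.6},{"dx":0,"dy":0,"dz":0,"ax":0,"ay":0,"az":0,"gripper":1},{"dx":0,"dy":0,"dz":0,"ax":0,"ay":0,"az":0,"gripper":1},{"dx":0,"dy":0,"dz":0,"ax":0,"ay":0,"az":0,"gripper":1},{"dx":0,"dy":0,"dz":0,"ax":0,"ay":0,"az":0,"gripper":1}], squeeze=50)

```text
clock: 7.0
eef_pos: [495.1, 240.9, 14.0]
eef_rot: [3.141, -0.0, 0.197]
wrist_force: [0.7, -0.1, 2.1]
finger_gap: 9.7
finger_force: 50.0
```

Request:
jog_arm(commands=[{"dx":0,"dy":0,"dz":-0.4,"ax":0,"ay":0,"az":0,"gripper":1},{"dx":0,"dy":0,"dz":-0.9,"ax":0,"ay":0,"az":0,"gripper":1},{"dx":0,"dy":0,"dz":-0.95,"ax":0,"ay":0,"az":0,"gripper":1},{"dx":0,"dy":0,"dz":-0.95,"ax":0,"ay":0,"az":0.46,"gripper":1},{"dx":0,"dy":0,"dz":-0.95,"ax":0,"ay":0,"az":0.46,"gripper":1},{"dx":0,"dy":0,"dz":-0.9,"ax":0,"ay":0,"az":0.46,"gripper":1},{"dx":0,"dy":0,"dz":0,"ax":0,"ay":0,"az":0,"gripper":1}])

```text
clock: 7.88
eef_pos: [495.8, 241.3, 219.6]
eef_rot: [-3.14, -0.005, -0.044]
wrist_force: [-0.0, 0.5, -2.3]
finger_gap: 9.6
finger_force: 50.0
```

```bash
cat > tgt.py <<'E'
from h import *
import sys
S=np.array([578.6,-215.5,96.5]);Rb=Ro.from_euler("xyz",[0,-30,0],degrees=True);Rb=(Ro.from_euler("z",-2.6,degrees=True)*Rb).as_matrix()
Rt=Rb@np.diag([1,-1,-1.])
def goal(h,ox=0.6): return S+Rb@np.array([-ox,0,14.0+h])  # underside h above seat
if __name__=="__main__":
    for h in sys.argv[1:]: print(h,goal(float(h)).round(1));delta(goal(float(h)),Rt)
    p,R=tool();print("underside in box frame",(Rb.T@(p+R@[.6,0,14]-S)).round(1))
E
python3 tgt.py 60 12
```

```text
60 [ 541.1 -213.8  160.3]
shift/40 [ 1.627 11.318  1.472] turn/10 [-0.011  2.969  0.004]
12 [ 565.1 -214.9  118.7]
shift/40 [ 2.222 11.321  2.514] turn/10 [-0.011  2.969  0.004]
underside in box frame [-34.5 452.6 145.9]
```

Request:
jog_arm(commands=[{"dx":0,"dy":0.943,"dz":0,"ax":0,"ay":0.2,"az":0,"gripper":1},{"dx":0,"dy":0.943,"dz":0,"ax":0,"ay":0.3,"az":0,"gripper":1},{"dx":0,"dy":0.943,"dz":0,"ax":0,"ay":0.3,"az":0,"gripper":1},{"dx":0,"dy":0.943,"dz":0,"ax":0,"ay":0.3,"az":0,"gripper":1},{"dx":0,"dy":0.943,"dz":0,"ax":0,"ay":0.3,"az":0,"gripper":1},{"dx":0,"dy":0.943,"dz":0,"ax":0,"ay":0.3,"az":0,"gripper":1},{"dx":0,"dy":0.943,"dz":0,"ax":0,"ay":0.3,"az":0,"gripper":1},{"dx":0,"dy":0.943,"dz":0,"ax":0,"ay":0.3,"az":0,"gripper":1},{"dx":0,"dy":0.943,"dz":0,"ax":0,"ay":0.3,"az":0,"gripper":1},{"dx":0,"dy":0.943,"dz":0,"ax":0,"ay":0.3,"az":0,"gripper":1}])

```text
clock: 9.12
eef_pos: [477.9, -136.9, 215.8]
eef_rot: [3.14, -0.508, -0.042]
wrist_force: [0.6, 1.1, -1.4]
finger_gap: 10.0
finger_force: 50.0
```

Request:
jog_arm(commands=[{"dx":0,"dy":0.943,"dz":0,"ax":0,"ay":0.07,"az":0,"gripper":1},{"dx":0,"dy":0.943,"dz":0,"ax":0,"ay":0,"az":0,"gripper":1},{"dx":0,"dy":0,"dz":0,"ax":0,"ay":0,"az":0,"gripper":1},{"dx":0,"dy":0,"dz":0,"ax":0,"ay":0,"az":0,"gripper":1}])

```text
clock: 9.62
eef_pos: [474.9, -210.7, 215.7]
eef_rot: [3.141, -0.518, -0.043]
wrist_force: [-0.3, 0.1, -1.2]
finger_gap: 9.7
finger_force: 50.0
```

```bash
python3 tgt.py 50 14
```

```text
50 [ 546.1 -214.   151.6]
shift/40 [0.756 0.006 2.274] turn/10 [-0.005  0.034  0.011]
14 [ 564.1 -214.8  120.4]
shift/40 [0.762 0.007 3.174] turn/10 [-0.005  0.034  0.011]
underside in box frame [-2.980e+01  1.000e-01  1.411e+02]
```

Request:
jog_arm(commands=[{"dx":0.38,"dy":0,"dz":0.7,"ax":0,"ay":0.034,"az":0.011,"gripper":1},{"dx":0.38,"dy":0,"dz":0.7,"ax":0,"ay":0,"az":0,"gripper":1},{"dx":0,"dy":0,"dz":0.8,"ax":0,"ay":0,"az":0,"gripper":1},{"dx":0,"dy":0,"dz":0.6,"ax":0,"ay":0,"az":0,"gripper":1},{"dx":0,"dy":0,"dz":0,"ax":0,"ay":0,"az":0,"gripper":1},{"dx":0,"dy":0,"dz":0,"ax":0,"ay":0,"az":0,"gripper":1}])

```text
clock: 10.38
eef_pos: [557.5, -214.4, 135.3]
eef_rot: [3.142, -0.525, -0.044]
wrist_force: [-0.3, 0.2, -1.6]
finger_gap: 9.4
finger_force: 50.0
```

```bash
python3 tgt.py 14 10; python3 - <<'E'
from h import *
w,s=cams.camera("wrist"),cams.camera("side");np.save("w6.npy",w,allow_pickle=True);np.save("s6.npy",s,allow_pickle=True)
f=lambda c,u,v,k:cv2.resize(np.ascontiguousarray(c["image"][v:v+150,u:u+200,::-1]),None,fx=k,fy=k,interpolation=cv2.INTER_CUBIC)
cv2.imwrite("pics/pre.png",np.hstack([f(w,220,120,2),f(s,360,200,2)]))
E
```

```text
14 [ 564.1 -214.8  120.4]
shift/40 [-0.042  0.004  0.404] turn/10 [-0.002 -0.009  0.005]
10 [ 566.1 -214.9  117. ]
shift/40 [-0.042  0.004  0.504] turn/10 [-0.002 -0.009  0.005]
underside in box frame [ 1.7  0.2 30.2]
```

View pics/pre.png

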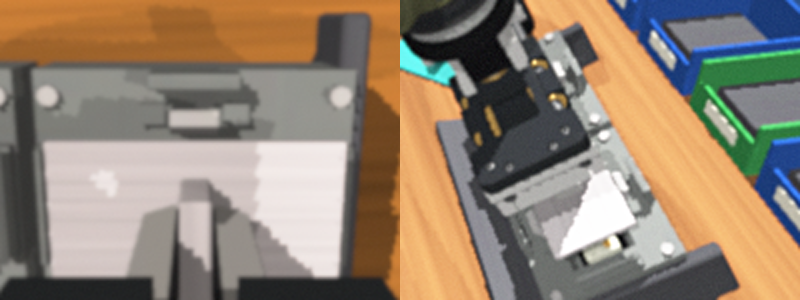

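The wrist crop shows the held plate's upper edge from (241,191) to (393,191), with the catch and screws beyond. The side crop shows the plate hovering over the right box. I'll check the plate's offset in the hand from its top corners.

```bash
python3 - <<'E'
from h import *
from tgt import Rb,S
w=np.load("w6.npy",allow_pickle=True).item()
o,d=ray(w,[(240.8,190.8),(393.3,191.2),(243.6,160),(390,160)]);o=Rb.T@(o-S);d=d@Rb
print((o+d*((35.2-o[2])/d[:,2])[:,None]).round(1)[:2].tolist())
# screws now in same picture (z about 2): crop (47,97),(340,96)
_,e=ray(w,[(220+47.5/2-.5,120+97.5/2-.5),(220+340.5/2-.5,120+96.5/2-.5)]);e=e@Rb
print((o+e*((2-o[2])/e[:,2])[:,None]).round(1).tolist())
print([(Rb.T@(np.array(p)-S)).round(1).tolist() for p in([616.7,-161.6,118.6],[611.7,-273.6,118.2])])
E
```

```text
[[31.3, 49.0, 35.2], [31.1, -50.6, 35.2]]
[[41.4, 55.2, 2.0], [41.9, -55.9, 2.0]]
[[41.9, 55.6, 1.3], [41.8, -56.5, 0.9]]
```

Plate offset relative to the box is about +1.4 in x and -0.5 in y. I'll correct that and lower until it rests on the catches.

Request:
jog_arm(commands=[{"dx":-0.035,"dy":-0.01,"dz":0.2,"ax":0,"ay":0,"az":0,"gripper":1},{"dx":0,"dy":0,"dz":0.2,"ax":0,"ay":0,"az":0,"gripper":1},{"dx":0,"dy":0,"dz":0,"ax":0,"ay":0,"az":0,"gripper":1},{"dx":0,"dy":0,"dz":0.05,"ax":0,"ay":0,"az":0,"gripper":1},{"dx":0,"dy":0,"dz":0.05,"ax":0,"ay":0,"az":0,"gripper":1},{"dx":0,"dy":0,"dz":0,"ax":0,"ay":0,"az":0,"gripper":1}], squeeze=60)

```text
clock: 11.22
eef_pos: [566.3, -214.9, 116.3]
eef_rot: [-3.141, -0.524, -0.046]
wrist_force: [-0.7, 0.1, -1.0]
finger_gap: 9.4
finger_force: 60.0
```

```bash
python3 tgt.py 0; python3 -c "
from tgt import *
print((Rb.T@manip.read_state()['wrist_force']).round(1))"
```

```text
0 [ 571.1 -215.2  108.3]
shift/40 [0.005 0.001 0.232] turn/10 [-0.002 -0.005 -0.001]
underside in box frame [-0.2  0.   9.3]
[-1.1  0.1 -0.5]
```

Request:
jog_arm(commands=[{"dx":0,"dy":0,"dz":0.025,"ax":0,"ay":0,"az":0,"gripper":1},{"dx":0,"dy":0,"dz":0.025,"ax":0,"ay":0,"az":0,"gripper":1},{"dx":0,"dy":0,"dz":0.025,"ax":0,"ay":0,"az":0,"gripper":1}])

```text
clock: 11.6
eef_pos: [567.9, -215.1, 114.1]
eef_rot: [-3.142, -0.525, -0.045]
wrist_force: [-3.3, -0.5, 4.5]
finger_gap: 9.4
finger_force: 60.0
```

Request:
jog_arm(commands=[{"dx":0,"dy":0,"dz":0.025,"ax":0,"ay":0,"az":0,"gripper":1},{"dx":0,"dy":0,"dz":0.025,"ax":0,"ay":0,"az":0,"gripper":1}])

```text
clock: 11.85
eef_pos: [568.9, -215.1, 112.2]
eef_rot: [-3.141, -0.525, -0.045]
wrist_force: [-4.0, -0.0, 5.5]
finger_gap: 9.6
finger_force: 60.0
```

```bash
python3 tgt.py 0; python3 -c "
from tgt import *
print((Rb.T@manip.read_state()['wrist_force']).round(1))"
```

```text
0 [ 571.1 -215.2  108.3]
shift/40 [-0.001 -0.002  0.111] turn/10 [-0.    -0.008 -0.   ]
underside in box frame [ 0.1 -0.1  4.4]
[-0.7 -0.2  6.8]
```

Contact at 7 N straight along the normal. Pressing on.

Request:
jog_arm(commands=[{"dx":0,"dy":0,"dz":0.025,"ax":0,"ay":0,"az":0,"gripper":1},{"dx":0,"dy":0,"dz":0.025,"ax":0,"ay":0,"az":0,"gripper":1},{"dx":0,"dy":0,"dz":0.025,"ax":0,"ay":0,"az":0,"gripper":1}])

```text
clock: 12.22
eef_pos: [570.3, -215.0, 109.2]
eef_rot: [-3.141, -0.524, -0.046]
wrist_force: [-1.8, 0.4, 2.5]
finger_gap: 9.7
finger_force: 60.0
```

Request:
jog_arm(commands=[{"dx":0,"dy":0,"dz":0.025,"ax":0,"ay":0,"az":0,"gripper":1},{"dx":0,"dy":0,"dz":0.025,"ax":0,"ay":0,"az":0,"gripper":1}])

```text
clock: 12.48
eef_pos: [571.2, -215.1, 107.3]
eef_rot: [-3.141, -0.524, -0.046]
wrist_force: [5.9, -2.1, -7.3]
finger_gap: 9.6
finger_force: 60.0
```

```bash
python3 tgt.py 0; python3 -c "
from tgt import *
print((Rb.T@manip.read_state()['wrist_force']).round(1))"
```

```text
0 [ 571.1 -215.2  108.3]
shift/40 [ 0.009  0.003 -0.023] turn/10 [-0.003 -0.003 -0.001]
underside in box frame [-0.3  0.1 -0.9]
[ 1.5 -1.9 -9.3]
```

Request:
jog_arm(commands=[{"dx":0,"dy":0,"dz":0.025,"ax":0,"ay":0,"az":0,"gripper":1},{"dx":0,"dy":0,"dz":0,"ax":0,"ay":0,"az":0,"gripper":1}])

```text
clock: 12.72
eef_pos: [571.7, -215.1, 106.7]
eef_rot: [-3.141, -0.524, -0.046]
wrist_force: [-1.9, 0.5, 0.4]
finger_gap: 9.5
finger_force: 60.0
```

Request:
jog_arm(commands=[{"dx":0,"dy":0,"dz":0.02,"ax":0,"ay":0,"az":0,"gripper":1},{"dx":0,"dy":0,"dz":0,"ax":0,"ay":0,"az":0,"gripper":1}])

```text
clock: 12.98
eef_pos: [571.8, -215.1, 106.7]
eef_rot: [-3.141, -0.524, -0.045]
wrist_force: [-15.6, 4.7, 12.7]
finger_gap: 9.3
finger_force: 60.0
```

```bash
python3 tgt.py 0; python3 -c "
from tgt import *
print((Rb.T@manip.read_state()['wrist_force']).round(1))"
```

```text
0 [ 571.1 -215.2  108.3]
shift/40 [ 0.005  0.003 -0.044] turn/10 [-0.004 -0.004  0.   ]
underside in box frame [-0.2  0.1 -1.8]
[-7.3  4.  18.9]
```

Solid stop, with about 10 mm of travel since first contact, which matches the seat. One more small push, then release with a partial opening.

Request:
jog_arm(commands=[{"dx":0.005,"dy":0,"dz":0.015,"ax":0,"ay":0,"az":0,"gripper":1},{"dx":0,"dy":0,"dz":0,"ax":0,"ay":0,"az":0,"gripper":1}])

```text
clock: 13.22
eef_pos: [571.8, -215.1, 106.7]
eef_rot: [-3.141, -0.524, -0.045]
wrist_force: [-28.7, 5.4, 23.0]
finger_gap: 9.3
finger_force: 60.0
```

Request:
jog_arm(commands=[{"dx":0,"dy":0,"dz":-0.04,"ax":0,"ay":0,"az":0,"gripper":1},{"dx":0,"dy":0,"dz":0,"ax":0,"ay":0,"az":0,"gripper":0.7},{"dx":0,"dy":0,"dz":0,"ax":0,"ay":0,"az":0,"gripper":0.7},{"dx":0,"dy":0,"dz":0,"ax":0,"ay":0,"az":0,"gripper":0.7},{"dx":0,"dy":0,"dz":0,"ax":0,"ay":0,"az":0,"gripper":0.7}])

```text
clock: 13.85
eef_pos: [571.9, -215.2, 107.0]
eef_rot: [-3.141, -0.525, -0.046]
wrist_force: [0.2, 0.3, -0.0]
finger_gap: 28.2
finger_force: 0.0
```

Request:
jog_arm(commands=[{"dx":0,"dy":0,"dz":-0.4,"ax":0,"ay":0,"az":0,"gripper":0.7},{"dx":0,"dy":0,"dz":-0.9,"ax":0,"ay":0,"az":0,"gripper":0.7},{"dx":0,"dy":0,"dz":-0.9,"ax":0,"ay":0,"az":0,"gripper":0.7},{"dx":0,"dy":0,"dz":-0.8,"ax":0,"ay":0,"az":0,"gripper":0.7},{"dx":-0.8,"dy":-0.8,"dz":-0.3,"ax":0,"ay":0,"az":0,"gripper":0.7},{"dx":-0.8,"dy":-0.8,"dz":0,"ax":0,"ay":0,"az":0,"gripper":0.7},{"dx":0,"dy":0,"dz":0,"ax":0,"ay":0,"az":0,"gripper":0.7},{"dx":0,"dy":0,"dz":0,"ax":0,"ay":0,"az":0,"gripper":0.7}])

```text
clock: 14.85
eef_pos: [453.8, -146.2, 190.5]
eef_rot: [3.141, -0.526, -0.045]
wrist_force: [-0.2, -0.1, -0.0]
finger_gap: 27.9
finger_force: 0.0
```

```bash
python3 - <<'E'
from h import *
w,s=cams.camera("wrist"),cams.camera("side")
f=lambda c,u,v,W,H,k:cv2.resize(np.ascontiguousarray(c["image"][v:v+H,u:u+W,::-1]),None,fx=k,fy=k,interpolation=cv2.INTER_CUBIC)
from tgt import S,Rb
W=np.array(w["world_to_cam"]);q=W[:3,:3]@(S+Rb@[0,66,0])+W[:3,3];u,v=int(w["fx"]*q[0]/q[2]+w["cx"]),int(w["fy"]*q[1]/q[2]+w["cy"])
print(u,v);a=f(w,max(u-150,0),max(v-80,0),300,150,2);b=f(s,370,200,150,150,2)
a=a[:300,:500] if 0 else a
cv2.imwrite("pics/fin.png",cv2.resize(np.hstack([a,b]),(800,int(a.shape[0]*800/(a.shape[1]+b.shape[1])))))
E
```

```text
313 134
```

View pics/fin.png

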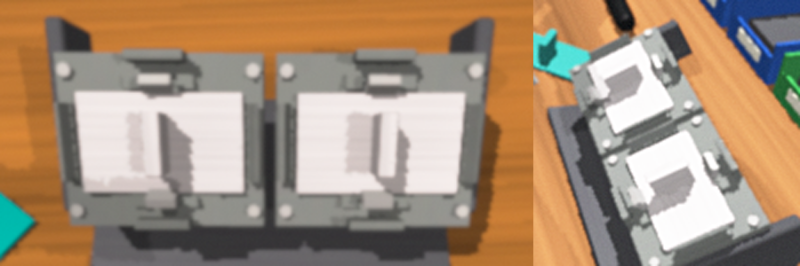

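The two covers look alike: the left spans (75-244, 93-192) and the right (297-463, 93-193), with the catch noses overlapping both end edges and the gripper clear. Handing in.

```bash
python3 -c "
from cell import job
print(job.sign_off())"
```

```text
the job is handed in; nothing more can be done
None
```

The loose cover is pressed onto the seat of the open right-hand box and released. In the final pictures it sits flat under both catches, matching the already fitted left cover. I left that cover alone and handed the job in at about 15 s; no verdict came back.

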